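# Bring the covered screw well to the front and pop its flap

## Robot

A 6-joint arm with a two-finger parallel gripper is mounted at the origin on the work surface. World frame = base frame: x ahead of the robot, y to its left, z up, the work surface at z = 0. Lengths are in mm, angles in rad, forces in N, time in s.
With the tool pointing down it reaches from about 425 to 950 mm from the base axis. Payload 3.5 kg.
Tool frame: the origin (TCP) lies at the very end of the fingers, on their centre line; the grasp point (between the pads) lies 19 mm behind it; z points along the fingers, y is the line along which they close (so a half turn about z gives the same grasp; the last joint's range is limited). The gripper opens to 85 mm and grips with 20 to 120 N. Pads are 22 mm wide; open, the fingers measure 114 mm over their backs; the gripper's body (76 mm by 85 mm) begins 54 mm behind the grasp point. The pads swing forward as they close: fully open they stand 13 mm farther back than shut.
Start: joints at [-1.47, 0.286, 1.577, -0, 1.279, -0.15], TCP at [167.546, -653.861, 231.325] pointing down, gripper open.
Joint ranges: [-2.77, 2.77], [-0.9, 2.22], [0.21, 2.48], [-1.53, 4.67], [0.24, 2.81], [-2.84, 2.84]. Speed limits (rad/s): [2.79, 2.79, 3.14, 3.14, 3.14, 3.14].

## Interface

Orientations are given as a 3x3 rotation matrix whose columns are the frame's x, y, z axes.
In Python, from cell import ctrl, optics gives the robot as it stands. The module is installed in compiled form; this text tells all that it offers.
- The arm moves only by the tool carry_out, never from a script. Its arguments are lists of equal length, an entry for each row: "gripper": the opening, from -1 (shut) to 1 (fully open); "translation": the shift along the tool's x, y, z in mm, a list of three; "rot": the turn, a rotation vector about the tool's x, y, z in rad, a list of three. In form: {"gripper": [gripper, ...], "translation": [[tx, ty, tz], ...], "rot": [[rx, ry, rz], ...]}. A call has 1 to 10 rows; each row is the pose to reach, as a shift and turn from the pose commanded when the call began, along the tool's axes at that moment; what a row does not reach only later rows make up. A row lasts 1/10 s, in which the tool goes at most 50 mm and 8.59 degrees, less where a joint would pass 70% of its speed; a pose out of reach is approached as far as the arm can. A call with a gripper value outside its range is refused whole. The fingers move at their own pace and stop on an object; "grip_force" is the grip in N (left out, the last holds). Time passes only in rows, so rows that repeat a pose let the fingers close. It gives the time, the measured TCP pose, the force, the opening and the grip force at its end, in the units of the state.
- ctrl.get_state(): the state, without advancing time (a new reading comes with each control period).
- optics.camera(name): name is "side" or "top" or "wrist"; returns (picture, depth): 480x640x3 uint8, red, green, blue; 480x640 float32, mm along the optical axis (not along the pixel's ray), 0 where there is no reading.
- optics.camera_info(name): a dict with "mtx" (3x3 intrinsics, pixels), "k1" (the pictures are not rectified: a ray, as slopes to the right and down, at radius r is drawn at 1 + k1 r^2 times it, then the intrinsics apply), "extrinsics" (4x4, takes a point from camera to world coordinates). Camera axes: x right, y down, z forward; pixel columns grow to the right and rows downward; lengths in mm; the calibration is good to about 2 mm. A picture is of the moment at which its call begins: read the wrist's pose just before it. camera_info takes no time and is no camera call; for the wrist camera it gives the pose at the moment of the call.
- ctrl.finish_job(): hands the job in; it is judged then, once.
The state is a dict: "time": time; "q": joint angles; "dq": joint speeds; "joint_torque": joint torques, N m; "tool_pos": TCP position; "tool_rot": TCP orientation; "wrist_force": force on the tool from outside, world axes, zero at the start; "ft_torque": the same for the moment, N m; "grip_width": finger opening in mm; "grasp_force": force on a finger pad.
Only numpy, scipy, OpenCV 4.12 (cv2) and the standard library are available. Lean on these libraries where they do the work, as an engineer would, in place of code of your own. Each camera call takes 0.05 s, during which the arm holds its last target. There are 200 camera calls.

## Task

Turn the screw carousel until its flap-covered well faces the front, in line with the pointer under the lamp bar, and let it stand there with the flap still shut. Then press the well's thumb latch so that the flap springs open, and leave the well open and facing front. Do not disturb the screw mat, phone case, glass panel and pry tool lying around it.

Things in the scene. Friction and masses are not known exactly. Their poses are not given: they have to be found in the camera images.
- stand: Fixed stand: grey melamine base board 270 x 310 mm, 10 mm thick, carrying the carousel. Origin: on the ledge right under the carousel's axis; z up; its own -x is its FRONT, the lamp side, which looks roughly to the robot's right (world -y). A low dark steel diamond pointer, 28 mm across, lies on the board at the front, its centre 120 mm from the axis.
- lamp_bar (a point): Centre of the underside (177 mm above the ledge) of the fixed aluminium lamp bar: 310 mm long along the stand's y, 95 to 135 mm in front of the axis, top 198 mm up, on posts 20 x 12 mm at its ends (y = +-142 mm). It hangs right over the latch pad when the well faces front: lean the tool in under it from the front, 35 to 45 degrees off vertical, handle end outwards.
- carousel: Grey round screw tray that turns freely either way about a vertical axis. Origin on the axis, 12 mm above the ledge; its own -x points to the flap-covered well. Tray radius 80 mm, rim 34 mm above the origin. Six lugs for pushing stick out to 104 mm from the axis, 10 mm wide, 6 to 32 mm above the origin, at 30, 90, 150, 210, 270, 330 degrees from the covered well. 1 N turns it; friction stops it.
- well_front (a point): The middle of the flap's free outer edge when shut: fixed to the carousel, 85 mm from its axis on the side of the covered well, 46 mm above the carousel's origin (58 mm above the ledge). It faces front when it lies straight on the stand's -x side of the axis.
- flap (a joint): Sprung white flap, 62 x 63 x 4 mm, on the one walled well; hinged 22 mm from the carousel's axis, 58 mm above the ledge, free edge outwards. Radians: 0 shut and latched, about 1.35 fully open (nearly upright, top 120 mm above the ledge). It springs open within half a second once the latch lets go and cannot easily be latched again.
- latch (a joint): Black rocker thumb latch outside the rim, in the middle of the covered well's outer side. Radians: 0 at rest, grows as its pad is pushed down, at most 0.35. The flap is let go at about 0.1 to 0.2, with about 5 to 7 N down at the pad's middle; it springs back to 0 when freed.
- latch_pad (a point): Centre of the top of the latch's thumb pad: 98 to 122 mm from the carousel's axis, 34 mm wide, 5 mm thick, top 48 mm above the ledge at rest; the flap pops after 2 to 4 mm of travel, 7 mm at most. It rocks about a line 92 mm from the axis, 36 mm above the ledge. Just inside it the latch's hook stands 66 mm above the ledge, 80 to 98 mm from the axis.
- mat: Loose flat steel screw mat, 150 x 100 x 4 mm, with a few screw heads on it. Origin under its centre, x along its length. Bystander, leave alone.
- case: Cracked navy phone case lying open side up, 152 x 76 x 11 mm. Origin under its centre, x along its length. Bystander, leave alone.
- glass_panel: Smoky glass rear panel of a phone lying flat, 146 x 70 x 4 mm. Origin under its centre, x along its length. Bystander, leave alone.
- pry_tool: Orange triangular plastic pry tool lying flat, sides about 70 mm, 6 mm thick. Origin under its centre. Bystander, leave alone.

How it is judged:
By the outcome, as a careful person would: the job done as asked, in the order asked, and still so for the second after the job is handed in, with the robot touching nothing.
It also fails if it takes over 69 s, if anything falls off the work surface, if the arm or the gripper's body presses on something with over 40 N, if the wrist force passes 120 N, or if a joint passes its speed limit or range.

## Working session

There is one attempt and no reset: what is moved stays moved. The work goes in short steps, Python scripts to look and compute and a tool call to move; the robot and the scene stay as the last step left them, time stands still between calls to the robot, and variables do not carry over. Pictures are saved under pics/ and viewed, at most 10 in all, crops included, and the job is handed in when it is done.

Besides the shell and the picture viewer there is one more tool, called after "Request:" as a command line: name --argument value ..., lists and objects as JSON in quotes. carry_out: Moves the arm, as the interface text tells. Its arguments: {"type":"object","properties":{"gripper":{"type":"array"},"translation":{"type":"array"},"rot":{"type":"array"},"grip_force":{"type":"number"}},"required":["gripper","translation","rot"]}

```bash
mkdir -p pics
cat > h.py <<'E'
import numpy as np, cv2
from cell import ctrl, optics
def cam(n):
    i=optics.camera_info(n); p,d=optics.camera(n); return p,d,i
def pts(d,i):
    K=np.array(i['mtx'],float);h,w=d.shape
    u,v=np.meshgrid(np.arange(w),np.arange(h))
    n=cv2.undistortPoints(np.stack([u.ravel(),v.ravel()],1).astype(np.float64)[:,None],K,np.array([i['k1'],0,0,0.]))[:,0].reshape(h,w,2)
    P=np.dstack([n[...,0]*d,n[...,1]*d,d,np.ones_like(d)])
    return (P@np.array(i['extrinsics']).T)[...,:3]
E
python3 - <<'E'
from h import *
a=[]
for n in('top','side'):
    p,d,i=cam(n); np.savez(''+n,p=p,d=d,P=pts(d,i)); print(n,np.array(i['extrinsics'])[:3,3],i['k1'])
    cv2.imwrite(f'pics/{n}.png',p[...,::-1])
s=ctrl.get_state();print(s['time'],s['tool_pos'],s['tool_rot'])
E
```

```text
top [ 457.52342158   37.56612869 1126.33589592] -0.10837506154651134
side [280.57952613 829.51338499 953.41933596] -0.10392179613807918
0.1 [ 167.49638151 -653.25753782  230.00882918] [[ 9.68709022e-01  2.48199096e-01 -1.99675870e-04]
 [ 2.48198910e-01 -9.68706487e-01  2.24562369e-03]
 [ 3.63934460e-04 -2.22491526e-03 -9.99997459e-01]]
```

View pics/top.png

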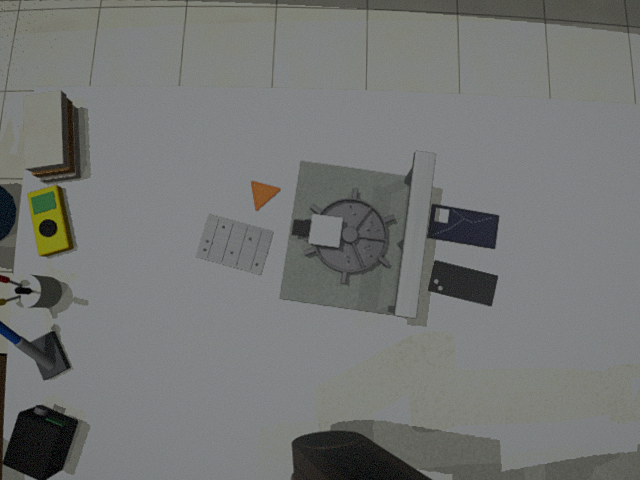

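View pics/side.png

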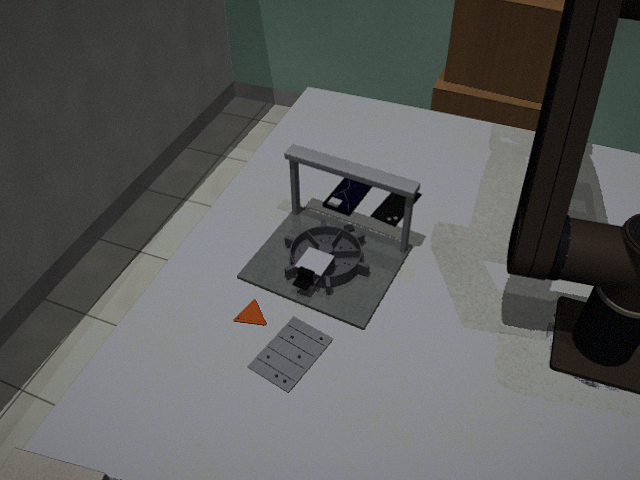

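The top view shows the carousel centred near (350,235), with the covered well facing left (flap about (326,231), latch about (301,229)). The lamp bar runs from (424,153) to (407,316), so the well is nearly 180° from the front. The side view agrees.

Run:
```python
from h import *
z=np.load('top.npz');p,P=z['p'],z['P']
hsv=cv2.cvtColor(p,cv2.COLOR_RGB2HSV)
Z=P[...,2]; X=P[...,0];Y=P[...,1]
win=np.zeros(Z.shape,bool);win[140:335,275:445]=1
def rect(m,n):
    q=P[m][:,:2].astype(np.float32);r=cv2.minAreaRect(q);print(n,m.sum(),'med',np.median(P[m],0).round(1),'rect',np.round(r[0],1),np.round(r[1],1),round(r[2],1));return r
print('table z',np.median(Z[380:400,150:250]))
def big(m):
    n,l,s,c=cv2.connectedComponentsWithStats(cv2.morphologyEx(m.astype(np.uint8),cv2.MORPH_OPEN,np.ones((3,3))));return l==1+np.argmax(s[1:,4])
for lo,hi in((2,7),(7,14),(14,25),(25,40),(40,50),(50,65),(65,85),(170,230)):print(lo,(win&(Z>lo)&(Z<hi)).sum())
bar=big(win&(Z>170)&(Z<235));rect(bar,'bar')
flap=big(win&(p.min(2)>150)&(Z>50)&(Z<90));rect(flap,'flap')
w2=win.copy();w2[:,320:]=0
lat=big(w2&(p.max(2)<60)&(Z>25));rect(lat,'latch')
board=win&(Z>4)&(Z<16);rect(big(board),'board')
# rim: tray points 30..52
tr=big(win&(Z>30)&(Z<65)&~flap&~lat);r=rect(tr,'tray');print('encl',cv2.minEnclosingCircle(P[tr][:,:2].astype(np.float32)))
c=p[130:340,265:515];cv2.imwrite('pics/c.png',cv2.resize(cv2.convertScaleAbs(c[...,::-1],alpha=1.5),None,fx=2.8,fy=2.8,interpolation=cv2.INTER_CUBIC))
```

```text
table z -0.5463561163875283
2 3408
7 9351
14 2947
25 347
40 941
50 1200
65 91
170 3797
bar 3782 med [ 586.9 -125.9  197.6] rect [ 592.1 -127.4] [ 41.5 310.2] 83.3Traceback (most recent call last):
  File "<stdin>", line 13, in <module>
  File "<stdin>", line 10, in big
    return _wrapfunc(a, 'argmax', axis=axis, out=out, **kwds)
    return bound(*args, **kwds)
ValueError: attempt to get argmax of an empty sequence
```

Run:
```python
from h import *
z=np.load('top.npz');p,P=z['p'],z['P']
Z=P[...,2]
win=np.zeros(Z.shape,bool);win[140:335,275:445]=1
def rect(m,n):
    r=cv2.minAreaRect(P[m][:,:2].astype(np.float32));print(n,m.sum(),'med',np.median(P[m],0).round(1),'rect',np.round(r[0],1),np.round(r[1],1),round(r[2],1));return r
def big(m):
    n,l,s,c=cv2.connectedComponentsWithStats(cv2.morphologyEx(m.astype(np.uint8),cv2.MORPH_OPEN,np.ones((3,3))));return l==1+np.argmax(s[1:,4])
print(p[231,326],Z[231,326],p[229,301],Z[229,301],Z[235,350],Z[250,365])
flap=big(win&(p.min(2)>130)&(Z>45)&(Z<90)&(np.arange(640)<350));rect(flap,'flap')
lat=big(win&(np.arange(640)<320)&(p.max(2)<70)&(Z>25));rect(lat,'latch')
rect(big(win&(Z>4)&(Z<16)),'board')
tr=big(win&(Z>38)&(Z<52)&~lat);rect(tr,'tray');print('encl',cv2.minEnclosingCircle(P[tr][:,:2].astype(np.float32)))
c=p[130:340,265:515];cv2.imwrite('pics/c.png',cv2.resize(cv2.convertScaleAbs(c[...,::-1],alpha=1.5),None,fx=2.8,fy=2.8,interpolation=cv2.INTER_CUBIC))
```

```text
[131 131 133] 60.05900363360979 [41 40 37] 45.71974007345921 48.781344348413086 18.327662242027372Traceback (most recent call last):
  File "<stdin>", line 10, in <module>
  File "<stdin>", line 8, in big
    return _wrapfunc(a, 'argmax', axis=axis, out=out, **kwds)
    return bound(*args, **kwds)
ValueError: attempt to get argmax of an empty sequence
```

Run:
```python
from h import *
z=np.load('top.npz');p,P=z['p'],z['P']
Z=P[...,2]
win=np.zeros(Z.shape,bool);win[140:335,275:445]=1
c=p[130:340,265:515];cv2.imwrite('pics/c.png',cv2.resize(cv2.convertScaleAbs(c[...,::-1],alpha=2),None,fx=2.8,fy=2.8,interpolation=cv2.INTER_CUBIC))
def rect(m,n):
    r=cv2.minAreaRect(P[m][:,:2].astype(np.float32));print(n,m.sum(),'med',np.median(P[m],0).round(1),'rect',np.round(r[0],1),np.round(r[1],1),round(r[2],1));return r
def big(m):
    n,l,s,c=cv2.connectedComponentsWithStats(cv2.morphologyEx(m.astype(np.uint8),cv2.MORPH_OPEN,np.ones((3,3))));return l==1+np.argmax(s[1:,4])
flap=big(win&(p.min(2)>115)&(Z>50)&(Z<68)&(np.arange(640)<350));rect(flap,'flap')
lat=big(win&(np.arange(640)<320)&(p.max(2)<70)&(Z>25));rect(lat,'latch')
rect(big(win&(Z>4)&(Z<16)),'board')
tr=big(win&(Z>38)&(Z<52)&~lat);rect(tr,'tray');print('encl',cv2.minEnclosingCircle(P[tr][:,:2].astype(np.float32)))
```

```text
flap 841 med [609.9  37.9  60.1] rect [610.3  37.8] [62.2 61.1] 84.0
latch 272 med [614.7  88.5  49.8] rect [544.   75.2] [183.9  42.1] 10.6
board 10222 med [575.4  -4.9   9.8] rect [605.9  -8.2] [247.6 309.8] 83.4
tray 59 med [642.  -93.6  43.6] rect [642.1 -94.8] [ 9.6 26.7] 23.8
encl ((642.6367797851562, -94.61103820800781), 13.459471702575684)
```

View pics/c.png

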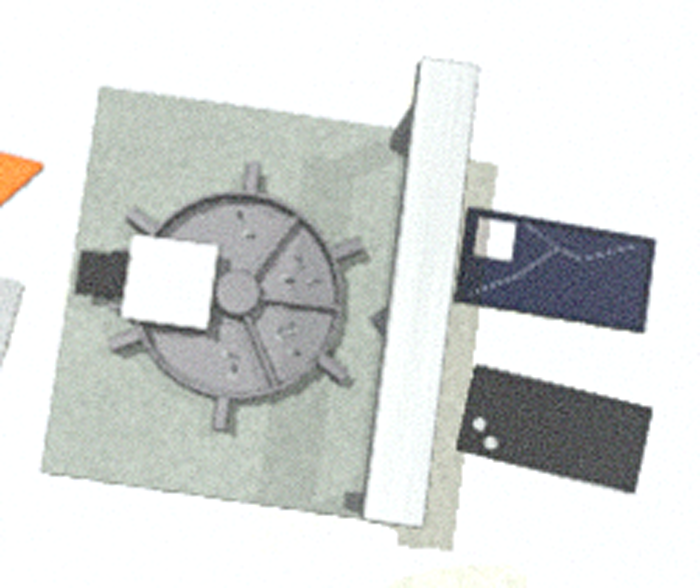

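The crop shows the hub near (238,292), six lugs, the flap and latch facing left, and the bar on the right. The bar measures 41×310 mm and the flap 62×61 mm, both matching the given sizes. So the stand front is at about 263.3° and the axis is near (605.5,−13.2). The well is at about 84.3°, which leaves about 179° to turn CCW.

```bash
cat >> h.py <<'E'
from scipy.spatial.transform import Rotation as Ro
AX=np.array([605.5,-13.2])
def down(yaw):
    a=np.radians(yaw);return np.array([[np.cos(a),np.sin(a),0],[np.sin(a),-np.cos(a),0],[0,0,-1]])
def rows(L,R0=None,p0=None):
    s=ctrl.get_state();R0=np.array(s['tool_rot']).reshape(3,3) if R0 is None else R0;p0=np.array(s['tool_pos']) if p0 is None else p0
    T=[];Q=[]
    for pos,R in L:
        T.append([round(float(v),1) for v in R0.T@(np.array(pos)-p0)]);Q.append([round(float(v),3) for v in Ro.from_matrix(R0.T@R).as_rotvec()])
    print('T',T);print('Q',Q)
def arc(a,z,r=97,off=0):
    t=np.radians(a);return [AX[0]+r*np.cos(t),AX[1]+r*np.sin(t),z],down(a+off)
E
python3 - <<'E'
from h import *
z=np.load('top.npz');P=z['P'];print('hub',np.median(P[231:238,347:354].reshape(-1,3),0))
# lug tips: points at height ~44, r 90-104
q=P[150:330,285:440].reshape(-1,3);d=q[:,:2]-AX;r=np.hypot(*d.T);a=np.degrees(np.arctan2(d[:,1],d[:,0]))%360
m=(r>86)&(r<104)&(q[:,2]>36)&(q[:,2]<50)
h,_=np.histogram(a[m],np.arange(0,361,6));print([(i*6,n) for i,n in enumerate(h) if n])
for c in (54,114,174,234,294,354):
    k=m&(abs((a-c+180)%360-180)<12);print(c,k.sum(),a[k].mean().round(1) if c<350 else ((a[k]+180)%360).mean()-180, r[k].max().round(0))
p,R=arc(36,280);rows([(p,R)])
E
```

```text
hub [604.78315394 -14.92138234  51.86066178]
[(48, np.int64(20)), (54, np.int64(17)), (66, np.int64(7)), (72, np.int64(8)), (78, np.int64(11)), (84, np.int64(13)), (90, np.int64(12)), (96, np.int64(12)), (108, np.int64(17)), (114, np.int64(21)), (168, np.int64(14)), (174, np.int64(25)), (228, np.int64(23)), (234, np.int64(18)), (288, np.int64(20)), (294, np.int64(19)), (348, np.int64(23)), (354, np.int64(15))]
54 37 53.8 103.0
114 38 114.4 103.0
174 39 174.8 104.0
234 41 233.6 103.0
294 39 294.0 103.0
354 38 -6.762494140628775 104.0
T [[673.3, -547.2, -48.5]]
Q [[-0.002, -0.001, -0.377]]
```

Request:
carry_out --gripper '[-1, -1, -1, -1, -1, -1, -1, -1, -1, -1]' --translation '[[0, 0, -50], [673, -547, -50], [673, -547, -50], [673, -547, -50], [673, -547, -50], [673, -547, -50], [673, -547, -50], [673, -547, -50], [673, -547, -50], [673, -547, -50]]' --rot '[[0, 0, 0], [0, 0, -0.377], [0, 0, -0.377], [0, 0, -0.377], [0, 0, -0.377], [0, 0, -0.377], [0, 0, -0.377], [0, 0, -0.377], [0, 0, -0.377], [0, 0, -0.377]]'

```text
time: 1.1
tool_pos: [436.0, -290.2, 281.0]
tool_rot: [[0.809, 0.587, -0.0], [0.587, -0.809, 0.0], [0.0, -0.0, -1.0]]
wrist_force: [1.5, -0.3, -0.8]
grip_width: 0.1
grasp_force: 0.0
```

Run:
```python
from h import *
s=ctrl.get_state();print(s['time'],s['tool_pos'],s['q'])
rows([arc(36,280)])
```

```text
1.1 [ 436.02953266 -290.24298239  280.98424547] [-7.81177767e-01 -8.69190946e-02  1.88910650e+00  7.56278193e-05
  1.33971921e+00  1.62090719e-01]
T [[396.8, -124.8, 1.0]]
Q [[-0.0, -0.0, -0.001]]
```

Request:
carry_out --gripper '[-1, -1, -1, -1, -1, -1, -1, -1, -1, -1]' --translation '[[397, -125, 1], [397, -125, 1], [397, -125, 1], [397, -125, 1], [397, -125, 1], [397, -125, 1], [397, -125, 1], [397, -125, 1], [397, -125, 1], [397, -125, 1]]' --rot '[[0, 0, 0], [0, 0, 0], [0, 0, 0], [0, 0, 0], [0, 0, 0], [0, 0, 0], [0, 0, 0], [0, 0, 0], [0, 0, 0], [0, 0, 0]]'

```text
time: 2.1
tool_pos: [683.6, 44.1, 279.0]
tool_rot: [[0.807, 0.59, -0.002], [0.59, -0.807, 0.0], [-0.002, -0.001, -1.0]]
wrist_force: [-0.8, -0.1, -0.3]
grip_width: -0.0
grasp_force: 0.0
```

Run:
```python
from h import *
s=ctrl.get_state();print(s['time'],s['tool_pos'],s['q'])
rows([arc(36,23)])
p,R=arc(36,23);rows([arc(a,23) for a in range(42,97,6)],R,np.array(p))
p,d,i=cam('wrist');cv2.imwrite('pics/w1.png',cv2.convertScaleAbs(p[...,::-1],alpha=1.6))
```

```text
2.1 [683.58188638  44.08874373 278.95451892] [-8.33964107e-02  2.79000781e-01  1.49896175e+00 -9.12371895e-05
  1.36558768e+00  8.56380653e-01]
T [[0.5, 0.8, 256.0]]
Q [[-0.001, 0.002, 0.003]]
T [[-0.5, -10.1, 0.0], [-2.1, -20.2, 0.0], [-4.7, -30.0, 0.0], [-8.4, -39.5, 0.0], [-13.0, -48.5, 0.0], [-18.5, -57.0, 0.0], [-24.9, -64.9, 0.0], [-32.1, -72.1, 0.0], [-40.0, -78.5, 0.0], [-48.5, -84.0, 0.0]]
Q [[0.0, 0.0, -0.105], [0.0, 0.0, -0.209], [0.0, 0.0, -0.314], [0.0, 0.0, -0.419], [0.0, 0.0, -0.524], [0.0, 0.0, -0.628], [0.0, 0.0, -0.733], [0.0, 0.0, -0.838], [0.0, 0.0, -0.942], [0.0, 0.0, -1.047]]
```

View pics/w1.png

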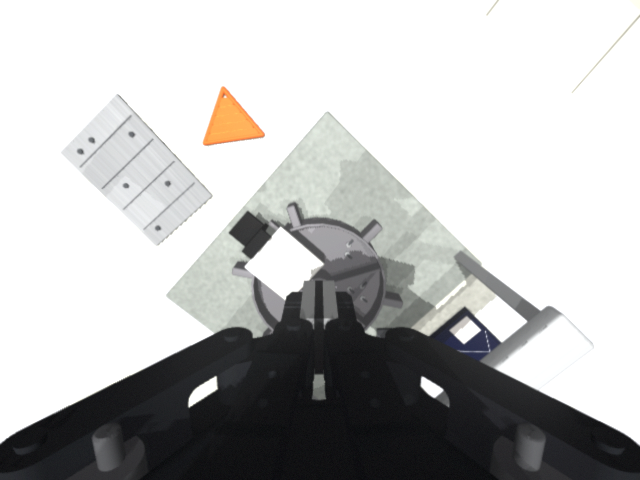

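The wrist view shows the fingertips at about (320,290), above the gap beside the lug. The flap is at (285,262), the bar is at lower right, and nothing is in the way below.

Request:
carry_out --gripper '[-1, -1, -1, -1, -1, -1, -1, -1]' --translation '[[0, 0, 50], [0, 0, 100], [0, 0, 150], [0, 0, 190], [0, 0, 220], [0, 0, 240], [0, 0, 256], [0, 0, 256]]' --rot '[[0, 0, 0], [0, 0, 0], [0, 0, 0], [0, 0, 0], [0, 0, 0], [0, 0, 0], [0, 0, 0], [0, 0, 0]]'

```text
time: 2.95
tool_pos: [680.9, 40.7, 21.7]
tool_rot: [[0.81, 0.586, -0.005], [0.586, -0.81, 0.0], [-0.004, -0.003, -1.0]]
wrist_force: [-0.4, -0.5, -0.7]
grip_width: -0.1
grasp_force: 0.0
```

Request:
carry_out --gripper '[-1, -1, -1, -1, -1, -1, -1, -1, -1, -1]' --translation '[[-0.5, -10, 0], [-2, -20, 0], [-4.7, -30, 0], [-8.4, -39.5, 0], [-13, -48.5, 0], [-18.5, -57, 0], [-25, -65, 0], [-32, -72, 0], [-40, -78.5, 0], [-48.5, -84, 0]]' --rot '[[0, 0, -0.105], [0, 0, -0.209], [0, 0, -0.314], [0, 0, -0.419], [0, 0, -0.524], [0, 0, -0.628], [0, 0, -0.733], [0, 0, -0.838], [0, 0, -0.942], [0, 0, -1.047]]'

```text
time: 3.95
tool_pos: [596.2, 81.4, 27.0]
tool_rot: [[-0.107, 0.994, 0.005], [0.994, 0.107, 0.0], [-0.0, 0.005, -1.0]]
wrist_force: [0.9, 0.9, -0.3]
grip_width: 0.1
grasp_force: 0.6
```

Run:
```python
from h import *
s=ctrl.get_state();print(s['time'],s['tool_pos'],s['q'],s['wrist_force'])
d=np.array(s['tool_pos'])[:2]-AX;print(np.degrees(np.arctan2(d[1],d[0])),np.hypot(*d))
rows([arc(a,23) for a in (102,108,114,120,126,131,134,136)])
```

```text
3.95 [596.23143444  81.3682856   27.01817689] [-3.30367526e-02  3.70667886e-01  1.88220636e+00  6.11632216e-04
  8.83415714e-01 -1.41116730e-01] [ 0.90286308  0.86330912 -0.34885933]
95.59763806006241 95.02140258138206
T [[1.5, -10.8, 4.0], [-0.1, -20.9, 3.9], [-2.7, -30.7, 3.9], [-6.3, -40.2, 3.8], [-10.9, -49.2, 3.8], [-15.4, -56.4, 3.7], [-18.4, -60.5, 3.7], [-20.5, -63.1, 3.7]]
Q [[0.005, 0.001, -0.102], [0.005, 0.001, -0.206], [0.005, 0.001, -0.311], [0.005, 0.001, -0.416], [0.005, 0.002, -0.521], [0.005, 0.002, -0.608], [0.005, 0.002, -0.66], [0.005, 0.002, -0.695]]
```

Request:
carry_out --gripper '[-1, -1, -1, -1, -1, -1, -1, -1]' --translation '[[1, -11, 1], [0, -21, 2], [-2.5, -30.5, 2], [-6, -40, 2], [-11, -49, 2], [-15, -56, 2], [-18, -60.5, 2], [-20.5, -63, 2]]' --rot '[[0, 0, -0.1], [0, 0, -0.206], [0, 0, -0.311], [0, 0, -0.416], [0, 0, -0.521], [0, 0, -0.608], [0, 0, -0.66], [0, 0, -0.695]]'

```text
time: 4.75
tool_pos: [535.4, 54.0, 24.7]
tool_rot: [[-0.717, 0.697, 0.004], [0.697, 0.717, -0.0], [-0.003, 0.003, -1.0]]
wrist_force: [0.1, 1.6, 0.1]
grip_width: 0.2
grasp_force: 0.5
```

```bash
cat >> h.py <<'E'
def lugs(n='top',zmax=52):
    p,d,i=cam(n);P=pts(d,i);q=P.reshape(-1,3);D=q[:,:2]-AX;r=np.hypot(*D.T);a=np.degrees(np.arctan2(D[:,1],D[:,0]))%360
    m=(r>86)&(r<103)&(q[:,2]>36)&(q[:,2]<zmax)
    h,_=np.histogram(a[m],np.arange(0,361,4));print([(k*4,int(v)) for k,v in enumerate(h) if v]);return p,P
def flapang(p,P):
    Z=P[...,2];m=(p.min(2)>115)&(Z>52)&(Z<68)&(np.hypot(P[...,0]-AX[0],P[...,1]-AX[1])<95)
    r=cv2.minAreaRect(P[m][:,:2].astype(np.float32));d=np.array(r[0])-AX;print('flap',m.sum(),np.round(r[1],1),'orient',r[2]%90,'bearing',np.degrees(np.arctan2(d[1],d[0]))%360,'dist',np.hypot(*d))
E
python3 - <<'E'
from h import *
s=ctrl.get_state();print(s['time'],s['tool_pos'],s['wrist_force'])
d=np.array(s['tool_pos'])[:2]-AX;print(np.degrees(np.arctan2(d[1],d[0])),np.hypot(*d))
p,P=lugs();flapang(p,P)
cv2.imwrite('pics/t2.png',cv2.resize(cv2.convertScaleAbs(p[130:340,265:515][...,::-1],alpha=1.6),None,fx=2.5,fy=2.5))
E
```

```text
4.75 [535.42687924  53.98445944  24.7093614 ] [0.14611728 1.56640392 0.09775718]
136.2056432386814 97.0772570881318
[(20, 3), (24, 23), (28, 12), (84, 24), (88, 5), (164, 3), (180, 8), (184, 6), (188, 6), (192, 7), (204, 20), (208, 19), (264, 25), (268, 15), (320, 1), (324, 19), (328, 12)]
flap 233 [25.1 61.4] orient 86.54299926757812 bearing 198.00288118209875 dist 54.4163054440039
```

View pics/t2.png

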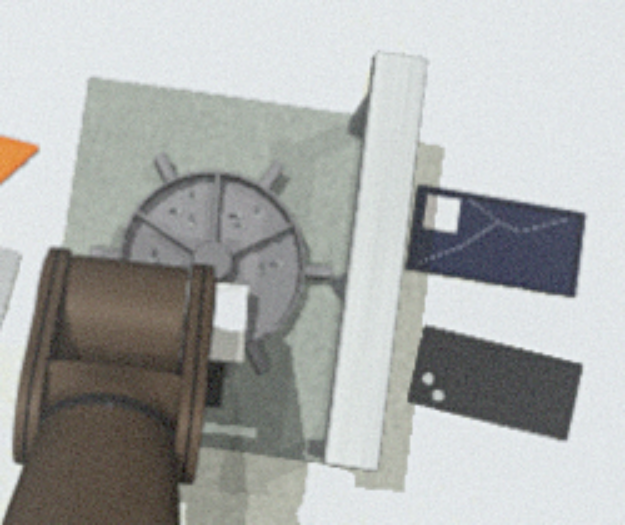

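The top view shows the well turned to about 177° (flap at crop (228,315)). The lug at 87° is the next one to push, by about 86°.

Run:
```python
from h import *
rows([arc(130,25),arc(128,65),arc(122,95),arc(114,95),arc(106,95),arc(98,95),arc(90,95),arc(82,95),arc(75,95),arc(70,95)])
p,R=arc(70,95);p=np.array(p)
rows([arc(70,60),arc(70,35),arc(70,23),arc(73,23),arc(79,23),arc(85,23),arc(91,23),arc(97,23),arc(103,23),arc(109,23)],R,p)
```

```text
T [[-0.6, 10.9, -0.4], [-1.1, 14.3, -40.4], [-3.1, 24.4, -70.4], [-7.3, 37.3, -70.4], [-13.2, 49.4, -70.3], [-20.7, 60.7, -70.3], [-29.7, 70.7, -70.2], [-40.1, 79.5, -70.2], [-50.1, 85.9, -70.1], [-57.6, 89.7, -70.1]]
Q [[0.002, 0.003, 0.102], [0.002, 0.003, 0.137], [0.003, 0.003, 0.242], [0.003, 0.002, 0.382], [0.003, 0.002, 0.521], [0.003, 0.002, 0.661], [0.003, 0.002, 0.8], [0.003, 0.002, 0.94], [0.004, 0.001, 1.062], [0.004, 0.001, 1.15]]
T [[0.0, 0.0, 35.0], [0.0, 0.0, 60.0], [0.0, 0.0, 72.0], [-0.1, -5.1, 72.0], [-1.2, -15.2, 72.0], [-3.3, -25.1, 72.0], [-6.4, -34.8, 72.0], [-10.6, -44.0, 72.0], [-15.6, -52.8, 72.0], [-21.6, -61.0, 72.0]]
Q [[0.0, 0.0, 0.0], [0.0, 0.0, 0.0], [0.0, 0.0, 0.0], [0.0, 0.0, -0.052], [0.0, 0.0, -0.157], [0.0, 0.0, -0.262], [0.0, 0.0, -0.367], [0.0, 0.0, -0.471], [0.0, 0.0, -0.576], [0.0, 0.0, -0.681]]
```

Request:
carry_out --gripper '[-1, -1, -1, -1, -1, -1, -1, -1, -1, -1]' --translation '[[-0.5, 11, 0], [-1, 14, -40], [-3, 24.5, -70], [-7, 37, -70], [-13, 49.5, -70], [-20.5, 60.5, -70], [-29.5, 70.5, -70], [-40, 79.5, -70], [-50, 86, -70], [-57.5, 89.5, -70]]' --rot '[[0, 0, 0.1], [0, 0, 0.137], [0, 0, 0.242], [0, 0, 0.382], [0, 0, 0.521], [0, 0, 0.661], [0, 0, 0.8], [0, 0, 0.94], [0, 0, 1.062], [0, 0, 1.15]]'

```text
time: 5.8
tool_pos: [639.4, 78.2, 94.3]
tool_rot: [[0.349, 0.937, 0.003], [0.937, -0.349, -0.0], [0.001, 0.003, -1.0]]
wrist_force: [-0.9, 0.1, 0.4]
grip_width: -0.3
grasp_force: 0.0
```

Request:
carry_out --gripper '[-1, -1, -1, -1, -1, -1, -1, -1, -1, -1]' --translation '[[0, 0, 35], [0, 0, 60], [0, 0, 70], [0, 0, 71], [-1, -15, 71], [-3.3, -25, 71], [-6.4, -35, 71], [-10.6, -44, 71], [-15.6, -53, 71], [-21.6, -61, 71]]' --rot '[[0, 0, 0], [0, 0, 0], [0, 0, 0], [0, 0, 0], [0, 0, -0.14], [0, 0, -0.262], [0, 0, -0.367], [0, 0, -0.471], [0, 0, -0.576], [0, 0, -0.681]]'

```text
time: 6.8
tool_pos: [574.8, 79.7, 24.2]
tool_rot: [[-0.328, 0.945, 0.005], [0.945, 0.328, 0.0], [-0.001, 0.005, -1.0]]
wrist_force: [1.2, 0.3, 0.2]
grip_width: -0.1
grasp_force: 0.6
```

Run:
```python
from h import *
s=ctrl.get_state();print(s['time'],s['tool_pos'],s['wrist_force'])
d=np.array(s['tool_pos'])[:2]-AX;print(np.degrees(np.arctan2(d[1],d[0])),np.hypot(*d))
rows([arc(a,24) for a in (115,121,127,133,139,145,149,152,154,155)])
lugs()
```

```text
6.8 [574.84817435  79.65129778  24.16284484] [1.23868765 0.33829513 0.15368841]
108.26895380441742 97.77984411857484
T [[-1.3, -11.4, 0.1], [-2.8, -21.4, 0.1], [-5.4, -31.2, 0.0], [-9.1, -40.7, -0.0], [-13.6, -49.8, -0.1], [-19.1, -58.3, -0.1], [-23.3, -63.7, -0.1], [-26.7, -67.5, -0.2], [-29.0, -69.9, -0.2], [-30.2, -71.1, -0.2]]
Q [[0.005, 0.002, -0.102], [0.005, 0.002, -0.207], [0.005, 0.002, -0.312], [0.005, 0.003, -0.416], [0.005, 0.003, -0.521], [0.005, 0.003, -0.626], [0.005, 0.003, -0.696], [0.005, 0.003, -0.748], [0.004, 0.003, -0.783], [0.004, 0.003, -0.8]]
[(0, 9), (52, 3), (56, 17), (60, 2), (176, 17), (180, 19), (192, 8), (196, 6), (200, 7), (204, 7), (208, 6), (212, 7), (216, 3), (220, 8), (224, 3), (232, 6), (236, 24), (240, 10), (296, 23), (300, 14), (352, 3), (356, 22)]
```

Request:
carry_out --gripper '[-1, -1, -1, -1, -1, -1, -1, -1, -1, -1]' --translation '[[-1, -11.5, 0], [-3, -21.5, 0], [-5.5, -31, 0], [-9, -40.5, 0], [-13.5, -50, 0], [-19, -58.5, 0], [-23.5, -63.5, 0], [-26.5, -67.5, 0], [-29, -70, 0], [-30, -71, 0]]' --rot '[[0, 0, -0.1], [0, 0, -0.207], [0, 0, -0.312], [0, 0, -0.416], [0, 0, -0.521], [0, 0, -0.626], [0, 0, -0.696], [0, 0, -0.748], [0, 0, -0.783], [0, 0, -0.8]]'

```text
time: 7.85
tool_pos: [517.3, 27.6, 23.3]
tool_rot: [[-0.904, 0.428, 0.004], [0.428, 0.904, -0.0], [-0.004, 0.001, -1.0]]
wrist_force: [0.4, 0.6, -0.4]
grip_width: 0.0
grasp_force: 0.5
```

```bash
cat >> h.py <<'E'
def fit(P,guess):
    q=P.reshape(-1,3);D=q[:,:2]-AX;r=np.hypot(*D.T);a=np.degrees(np.arctan2(D[:,1],D[:,0]))
    m=(r>86)&(r<103)&(q[:,2]>36)&(q[:,2]<52)
    for k in (30,90,150,210,270,330):
        e=(a-guess-k+180)%360-180;s=m&(abs(e)<9);print(k,int(s.sum()),round(float(np.median(e[s])),1) if s.any() else None,end='; ')
    print()
E
python3 - <<'E'
from h import *
s=ctrl.get_state();print(s['time'],s['tool_pos'],s['wrist_force'])
d=np.array(s['tool_pos'])[:2]-AX;a=np.degrees(np.arctan2(d[1],d[0]));print(a,np.hypot(*d))
p,P=lugs();fit(P,a+101);rows([arc(a,24) for a in (158,160,161,162)])
E
```

```text
7.85 [517.29726166  27.64028345  23.32440194] [ 0.37382582  0.62255234 -0.4154709 ]
155.15457126261302 97.19903190532429
[(40, 6), (44, 25), (48, 8), (220, 3), (224, 27), (228, 11), (240, 9), (244, 4), (248, 5), (252, 5), (256, 6), (260, 6), (264, 2), (268, 6), (280, 4), (284, 24), (288, 11), (340, 7), (344, 23), (348, 6)]
30 39 0.6; 90 36 -0.3; 150 39 -0.0; 210 0 None; 270 0 None; 330 41 0.3; 
T [[-0.5, -4.7, -0.9], [-0.8, -8.1, -0.9], [-0.9, -9.8, -0.9], [-1.1, -11.4, -0.9]]
Q [[0.001, 0.003, -0.057], [0.001, 0.003, -0.092], [0.001, 0.003, -0.11], [0.001, 0.003, -0.127]]
```

Request:
carry_out --gripper '[-1, -1, -1, -1, -1]' --translation '[[-0.5, -4.5, 0], [-0.8, -8, 0], [-1, -10, 0], [-1, -11.5, 0], [-1, -11.5, 0]]' --rot '[[0, 0, -0.057], [0, 0, -0.092], [0, 0, -0.11], [0, 0, -0.127], [0, 0, -0.127]]'

```text
time: 8.4
tool_pos: [511.9, 17.0, 21.7]
tool_rot: [[-0.951, 0.309, 0.001], [0.309, 0.951, -0.0], [-0.001, -0.0, -1.0]]
wrist_force: [-0.2, -0.1, 0.7]
grip_width: 0.1
grasp_force: 0.1
```

Run:
```python
from h import *
s=ctrl.get_state();print(s['time'],s['tool_pos'],s['wrist_force'],s['q'])
p,P=lugs();fit(P,263.3)
rows([arc(155,25),arc(155,60),arc(155,110),arc(155,160),arc(155,210)])
```

```text
8.4 [511.87590167  17.03239356  21.65166949] [-0.15941988 -0.10436706  0.73790659] [-1.64961011e-01  2.14014116e-01  2.09922987e+00 -2.27146644e-04
  8.27769674e-01 -1.42141207e+00]
[(48, 11), (52, 24), (56, 2), (108, 1), (112, 2), (228, 12), (232, 26), (236, 2), (248, 8), (252, 7), (256, 3), (260, 5), (264, 5), (268, 4), (272, 1), (276, 6), (288, 13), (292, 21), (296, 5), (348, 13), (352, 24)]
30 39 0.3; 90 37 -0.2; 150 37 0.3; 210 3 -0.8; 270 0 None; 330 40 0.0; 
T [[-2.3, 12.0, -3.5], [-2.3, 12.0, -38.5], [-2.3, 12.0, -88.5], [-2.3, 12.0, -138.5], [-2.3, 11.9, -188.5]]
Q [[-0.0, 0.0, 0.122], [-0.0, 0.0, 0.122], [-0.0, 0.0, 0.122], [-0.0, 0.0, 0.122], [-0.0, 0.0, 0.122]]
```

Request:
carry_out --gripper '[-1, -1, -1, -1, -1, -1, -1]' --translation '[[0, 6, 0], [-2, 12, -3], [-2, 12, -40], [-2, 12, -90], [-2, 12, -140], [-2, 12, -190], [-2, 12, -230]]' --rot '[[0, 0, 0.06], [0, 0, 0.122], [0, 0, 0.122], [0, 0, 0.122], [0, 0, 0.122], [0, 0, 0.122], [0, 0, 0.122]]'

```text
time: 9.15
tool_pos: [517.5, 27.9, 254.7]
tool_rot: [[-0.906, 0.422, 0.003], [0.422, 0.906, -0.001], [-0.003, 0.0, -1.0]]
wrist_force: [1.4, -0.1, -0.2]
grip_width: -0.2
grasp_force: 0.0
```

```bash
cat > ik.py <<'E'
from h import *
from scipy.optimize import least_squares
Q=np.array([[.286,1.577],[-.0869,1.8891],[.279,1.49896],[.3707,1.8822],[.2140,2.0992]])
RZ=np.array([[np.hypot(167.546,-653.861),231.3],[np.hypot(436.03,-290.24),280.98],[np.hypot(683.58,44.09),278.95],[np.hypot(596.23,81.37),27.0],[np.hypot(511.88,17.03),21.65]])
A=[];b=[]
for (q2,q3),(r,z) in zip(Q,RZ):
    s=q2+q3
    A+=[[1,0,np.sin(q2),np.sin(s),np.cos(s)],[0,1,np.cos(q2),np.cos(s),-np.sin(s)]];b+=[r,z]
X,res,_,_=np.linalg.lstsq(np.array(A),np.array(b),rcond=None)
def fk(q,d6=230.,sg=1):
    s=q[1]+q[2];r0,z0,L2,a,bb=X
    R=Ro.from_euler('ZYZYZ',[q[0],s,sg*q[3],q[4],q[5]+np.pi/2]).as_matrix()
    r=r0+L2*np.sin(q[1])+a*np.sin(s)+bb*np.cos(s);z=z0+d6+L2*np.cos(q[1])+a*np.cos(s)-bb*np.sin(s)
    return np.array([r*np.cos(q[0]),r*np.sin(q[0]),z])+d6*R[:,2],R
def ik(p,R,q0,d6=230.,sg=1):
    lo=[-2.77,-.9,.21,-1.53,.24,-2.84];hi=[2.77,2.22,2.48,4.67,2.81,2.84]
    def f(q):
        P,RR=fk(q,d6,sg);return np.r_[(P-p)/100,Ro.from_matrix(R.T@RR).as_rotvec()]
    o=least_squares(f,np.clip(q0,np.array(lo)+.01,np.array(hi)-.01),bounds=(lo,hi));return o.x,np.linalg.norm(o.fun)
f=np.array([np.cos(np.radians(263.3)),np.sin(np.radians(263.3)),0]);up=np.array([0,0,1.])
def tiltR(th,mode):
    th=np.radians(th);z=-f*np.sin(th)-up*np.cos(th);e=-f*np.cos(th)+up*np.sin(th)
    t=np.cross(z,e)
    x={'xout':-e,'xin':e,'xt':t,'x-t':-t}[mode];return np.c_[x,np.cross(z,x),z]
def P3(r,z):return np.r_[AX,0]+f*r+up*z
E
python3 - <<'E'
from ik import *
print(X.round(1),res)
s=ctrl.get_state();print(s['time'],s['tool_pos'],s['q']);P,R=fk(s['q']);print(P,abs(R-np.array(s['tool_rot'])).max())
i=optics.camera_info('wrist');T=np.array(s['tool_rot']).T@(np.array(i['extrinsics'])[:3,3]-s['tool_pos']);print('cam in tool',T)
for m in('xout','xin','xt','x-t'):
  for sg in(1,-1):
    best=min((ik(P3(108,55),tiltR(40,m),np.array([-.5,.3,1.6,q4,1.3,q6]),sg=sg) for q4 in(-1,0,1.5,3,4.2) for q6 in(-2,0,2)),key=lambda t:t[1]);print(m,sg,best[0].round(2),best[1].round(3))
lugs()[1]
p,P=lugs();fit(P,263.3);flapang(p,P)
E
```

```text
[ 10.1  -8.8 437.2 570.1  15.5] [0.63928837]
9.15 [517.49867969  27.94246847 254.67119717] [-1.41833287e-01 -8.34822392e-02  1.93386661e+00 -3.56767464e-04
  1.28837069e+00 -1.27634995e+00]Traceback (most recent call last):
  File "<stdin>", line 3, in <module>
  File "ik.py", line 12, in fk
    R=Ro.from_euler('ZYZYZ',[q[0],s,sg*q[3],q[4],q[5]+np.pi/2]).as_matrix()
      ~~~~~~~~~~~~~^^^^^^^^^^^^^^^^^^^^^^^^^^^^^^^^^^^^^^^^^^^^
  File "scipy/spatial/transform/_rotation.pyx", line 1413, in scipy.spatial.transform._rotation.Rotation.from_euler
ValueError: Expected axis specification to be a non-empty string of upto 3 characters, got ZYZYZ
```

```bash
python3 - <<'E'
s=open('ik.py').read()
s=s.replace("Ro.from_euler('ZYZYZ',[q[0],s,sg*q[3],q[4],q[5]+np.pi/2]).as_matrix()","(Ro.from_euler('ZYZ',[q[0],s,sg*q[3]])*Ro.from_euler('YZ',[q[4],q[5]+np.pi/2])).as_matrix()")
open('ik.py','w').write(s)
E
python3 - <<'E'
from ik import *
s=ctrl.get_state();P,R=fk(s['q']);print(P,abs(R-np.array(s['tool_rot'])).max())
i=optics.camera_info('wrist');T=np.array(s['tool_rot']).T@(np.array(i['extrinsics'])[:3,3]-s['tool_pos']);print('cam in tool',T)
for m in('xout','xin','xt','x-t'):
  for sg in(1,-1):
    best=min((ik(P3(108,55),tiltR(40,m),np.array([-.5,.3,1.6,q4,1.3,q6]),sg=sg,d6=270) for q4 in(-1,0,1.5,3,4.2) for q6 in(-2,0,2)),key=lambda t:t[1]);print(m,sg,best[0].round(2),best[1].round(3))
p,P=lugs();fit(P,263.3);flapang(p,P)
E
```

```text
[512.83433902 -73.30828422 254.5528206 ] 2.478486166301863e-16
cam in tool [ 6.87939123e+01  1.12024665e-01 -1.42681363e+02]
xout 1 [-0.47  0.5   1.78  0.69  1.24  2.42] 0.0
xout -1 [-0.47  0.5   1.78 -0.69  1.24  2.42] 0.0
xin 1 [-0.47  0.5   1.78  0.69  1.24 -0.72] 0.0
xin -1 [-0.47  0.5   1.78 -0.69  1.24 -0.72] 0.0
xt 1 [-0.47  0.5   1.78  0.69  1.24  0.85] 0.0
xt -1 [-0.47  0.5   1.78 -0.69  1.24  0.85] 0.0
x-t 1 [-0.47  0.5   1.78  0.69  1.24 -2.29] 0.0
x-t -1 [-0.47  0.5   1.78 -0.69  1.24 -2.29] 0.0
[(48, 10), (52, 24), (56, 3), (228, 10), (232, 23), (236, 2), (248, 8), (252, 7), (256, 3), (260, 5), (264, 5), (268, 4), (272, 1), (276, 7), (288, 11), (292, 25), (296, 4), (348, 13), (352, 24)]
30 40 0.2; 90 37 -0.4; 150 37 0.1; 210 0 None; 270 0 None; 330 35 0.2; 
flap 299 [62.4 62.6] orient 84.10572052001953 bearing 263.7457686893803 dist 52.13634687489586
```

Run:
```python
from ik import *
q1=np.array([-1.47,-.78118,-.083396,-.033037,-.164961,-.141833])
xy=np.array([[167.546,-653.861],[436.03,-290.24],[683.58,44.09],[596.23,81.37],[511.88,17.03],[517.5,27.94]])
c,s=np.cos(q1),np.sin(q1);print('lat',(-s*xy[:,0]+c*xy[:,1]).round(1))
st=ctrl.get_state();p0=np.array(st['tool_pos']);R0=np.array(st['tool_rot'])
print('phase1'); rows([(P3(300,330),down(65))]);
```

```text
lat [100.9 100.9 100.9 101.  100.9 100.8]
phase1
T [[-189.0, -285.8, -66.0]]
Q [[0.015, 0.008, 1.571]]
```

Request:
carry_out --gripper '[-1, -1, -1, -1, -1, -1, -1, -1, -1, -1]' --translation '[[0, 0, -45], [-30, -35, -66], [-50, -75, -66], [-75, -115, -66], [-100, -150, -66], [-125, -190, -66], [-150, -230, -66], [-175, -265, -66], [-189, -286, -66], [-189, -286, -66]]' --rot '[[0, 0, 0.14], [0, 0, 0.28], [0, 0, 0.42], [0, 0, 0.56], [0, 0, 0.7], [0, 0, 0.84], [0, 0, 0.98], [0, 0, 1.12], [0, 0, 1.26], [0, 0, 1.4]]'

```text
time: 10.2
tool_pos: [567.2, -314.7, 315.5]
tool_rot: [[0.272, 0.962, -0.002], [0.962, -0.272, 0.0], [-0.0, -0.002, -1.0]]
wrist_force: [0.6, -0.0, 0.1]
grip_width: -0.2
grasp_force: 0.0
```

```bash
sed -i 's/^    A+=/    r=np.sqrt(r*r-100.9**2)\n    A+=/; s/return np.array(\[r\*np.cos(q\[0\]),r\*np.sin(q\[0\]),z\])+d6/return np.array([r*np.cos(q[0])-100.9*np.sin(q[0]),r*np.sin(q[0])+100.9*np.cos(q[0]),z])+d6/' ik.py
python3 - <<'E'
from ik import *
s=ctrl.get_state();P,R=fk(s['q']);print(s['time'],P,s['tool_pos'],np.round(s['q'],2))
for th in(35,40):
  for m in('xout','xt','x-t'):
   for d in (230,300):
    best=min((ik(P3(108,55),tiltR(th,m),np.array([-.5,.3,1.6,q4,1.3,q6]),d6=d) for q4 in(0,1.5) for q6 in(-2,0,2)),key=lambda t:t[1]);print(th,m,d,best[0].round(2),best[1].round(3))
yaw=np.degrees(np.arctan2(R[1,0],R[0,0]));print(yaw)
rows([(P3(300,330),down(yaw-80))])
E
```

```text
10.2 [ 567.09157227 -314.51525228  315.45637313] [ 567.24720281 -314.6651408   315.49322207] [-0.66  0.18  1.55 -0.    1.41 -0.39]
35 xout 230 [-0.57  0.44  1.81  0.58  1.24  2.4 ] 0.0
35 xout 300 [-0.63  0.49  1.78  0.55  1.26  2.35] 0.0
35 xt 230 [-0.57  0.44  1.81  0.58  1.24  0.83] 0.0
35 xt 300 [-0.63  0.49  1.78  0.55  1.26  0.78] 0.0
35 x-t 230 [-0.57  0.44  1.81  0.58  1.24 -2.31] 0.0
35 x-t 300 [-0.63  0.49  1.78  0.55  1.26 -2.36] 0.0
40 xout 230 [-0.59  0.47  1.8   0.63  1.3   2.35] 0.0
40 xout 300 [-0.66  0.52  1.76  0.61  1.32  2.31] 0.0
40 xt 230 [-0.59  0.47  1.8   0.63  1.3   0.78] 0.0
40 xt 300 [-0.66  0.52  1.76  0.61  1.32  0.74] 0.0
40 x-t 230 [-0.59  0.47  1.8   0.63  1.3  -2.36] 0.0
40 x-t 300 [-0.66  0.52  1.76  0.61  1.32 -2.41] 0.0
74.22763610640199
T [[4.3, 2.1, -14.5]]
Q [[-0.002, 0.002, 1.396]]
```

Request:
carry_out --gripper '[-1, -1, -1, -1, -1, -1, -1, -1, -1, -1]' --translation '[[0, 0, -15], [0, 0, -15], [0, 0, -15], [0, 0, -15], [0, 0, -15], [0, 0, -15], [0, 0, -15], [0, 0, -15], [0, 0, -15], [0, 0, -15]]' --rot '[[0, 0, 0.14], [0, 0, 0.28], [0, 0, 0.42], [0, 0, 0.56], [0, 0, 0.7], [0, 0, 0.84], [0, 0, 0.98], [0, 0, 1.12], [0, 0, 1.26], [0, 0, 1.4]]'

```text
time: 11.2
tool_pos: [567.6, -311.0, 331.3]
tool_rot: [[0.995, -0.1, -0.001], [-0.1, -0.995, 0.001], [-0.001, -0.001, -1.0]]
wrist_force: [-1.0, -0.4, 0.4]
grip_width: -0.1
grasp_force: 0.0
```

Run:
```python
from ik import *
s=ctrl.get_state();R=tiltR(40,'xout');pre=P3(108,55)-150*R[:,2]
rows([(pre+[0,0,60]-80*(-f),R),(pre,R)]);print(pre)
rows([(pre,R)],R,pre+[0,0,60]+80*f)
```

```text
T [[3.3, -15.6, 101.4], [4.7, -95.6, 161.5]]
Q [[0.553, -0.541, 1.516], [0.553, -0.541, 1.516]]
[ 581.65038476 -216.22209832  169.90666647]
T [[-22.7, -0.0, 97.4]]
Q [[0.0, 0.0, 0.0]]
```

Request:
carry_out --gripper '[-1, -1, -1, -1, -1, -1, -1, -1, -1, -1]' --translation '[[0, 0, 0], [0, 0, 0], [3, -15, 30], [3, -15, 60], [3, -15, 80], [3, -15, 100], [3, -15, 100], [3, -15, 100], [3, -15, 100], [3, -15, 100]]' --rot '[[0.553, -0.541, 1.516], [0.553, -0.541, 1.516], [0.553, -0.541, 1.516], [0.553, -0.541, 1.516], [0.553, -0.541, 1.516], [0.553, -0.541, 1.516], [0.553, -0.541, 1.516], [0.553, -0.541, 1.516], [0.553, -0.541, 1.516], [0.553, -0.541, 1.516]]'

```text
time: 12.2
tool_pos: [572.2, -296.4, 231.3]
tool_rot: [[0.087, -0.996, 0.008], [-0.804, -0.065, 0.591], [-0.589, -0.058, -0.806]]
wrist_force: [0.4, -0.4, 0.1]
grip_width: -0.0
grasp_force: 0.0
```

Run:
```python
from ik import *
s=ctrl.get_state();print(s['time'],s['tool_pos'],np.round(s['q'],2))
R=tiltR(40,'xout');pre=P3(108,55)-150*R[:,2]
rows([(pre,R)])
```

```text
12.2 [ 572.15863529 -296.44011449  231.2818968 ] [-0.8   0.43  1.49  0.43  1.7   2.21]
T [[-27.5, -11.2, 97.0]]
Q [[0.067, -0.062, 0.179]]
```

Request:
carry_out --gripper '[-1, -1, -1, -1, -1, -1]' --translation '[[0, 0, 0], [0, 0, 0], [-13, -5, 45], [-27, -11, 90], [-27.5, -11, 97], [-27.5, -11, 97]]' --rot '[[0.067, -0.062, 0.179], [0.067, -0.062, 0.179], [0.067, -0.062, 0.179], [0.067, -0.062, 0.179], [0.067, -0.062, 0.179], [0.067, -0.062, 0.179]]'

```text
time: 12.8
tool_pos: [580.4, -214.5, 168.6]
tool_rot: [[-0.084, -0.994, 0.07], [-0.762, 0.109, 0.639], [-0.643, 0.0, -0.766]]
wrist_force: [-0.0, 0.4, -0.2]
grip_width: 0.2
grasp_force: 0.0
```

Run:
```python
from ik import *
s=ctrl.get_state();print(s['time'],s['tool_pos'],np.round(s['q'],2),s['wrist_force'])
R=tiltR(40,'xout')
p,d,i=cam('wrist');cv2.imwrite('pics/w2.png',cv2.convertScaleAbs(p[...,::-1],alpha=1.6))
P=pts(d,i);rel=P-np.r_[AX,0];rad=rel@f;tan=rel@np.cross(up,f)
m=(p.max(2)<75)&(abs(tan)<25)&(rad>75)&(rad<130)&(P[...,2]>30)&(P[...,2]<75)
for lo,hi in((40,53),(53,62),(62,72)):
    k=m&(P[...,2]>lo)&(P[...,2]<hi)
    if k.sum()>20:print(lo,k.sum(),'rad',np.percentile(rad[k],[2,50,98]).round(1),'tan',np.percentile(tan[k],[2,50,98]).round(1),'z',np.median(P[...,2][k]).round(1))
rows([(P3(108,75),R),(P3(108,60),R)])
```

```text
12.8 [ 580.39905146 -214.53068413  168.64414325] [-0.74  0.4   1.66  0.55  1.54  2.37] [-0.02817368  0.42263162 -0.17169817]
40 1195 rad [ 77.5 107.3 122.7] tan [-23.6  -0.8  22.9] z 47.7
53 313 rad [96.8 98.1 99.3] tan [-18.5  -1.8  14.2] z 57.7
62 429 rad [85.2 93.8 98.8] tan [-17.9  -2.7  14. ] z 64.9
T [[-12.9, -0.8, 134.9], [-3.3, -0.8, 146.5]]
Q [[0.002, -0.002, 0.007], [0.002, -0.002, 0.007]]
```

View pics/w2.png

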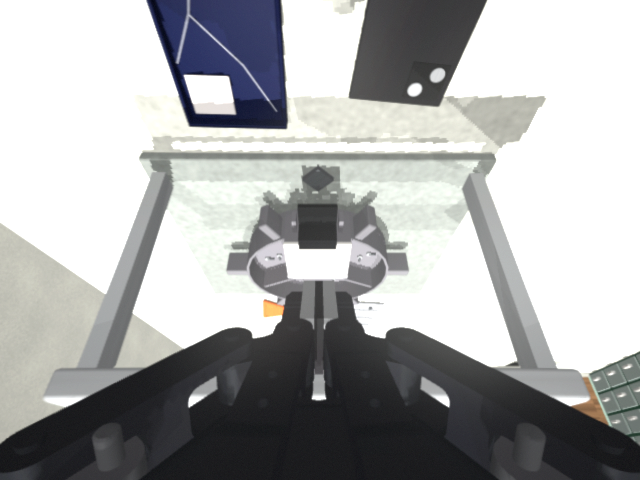

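The wrist view has the latch pad at (318,217) and the pointer diamond at (318,178), on one line with the fingertips, and the flap is shut. The measured pad (r to 122, z 48) and hook (z 65) match the given sizes, so I can go in under the bar.

Run:
```python
from ik import *
R=tiltR(40,'xout');rows([(P3(110,72),R)])
```

```text
T [[-9.4, -0.8, 136.0]]
Q [[0.002, -0.002, 0.007]]
```

Request:
carry_out --gripper '[-1, -1, -1, -1, -1, -1, -1]' --translation '[[-9, -1, 30], [-9, -1, 60], [-9, -1, 90], [-9, -1, 110], [-9, -1, 125], [-9, -1, 136], [-9, -1, 136]]' --rot '[[0, 0, 0], [0, 0, 0], [0, 0, 0], [0, 0, 0], [0, 0, 0], [0, 0, 0], [0, 0, 0]]'

```text
time: 13.55
tool_pos: [593.0, -122.9, 71.6]
tool_rot: [[-0.083, -0.994, 0.073], [-0.763, 0.111, 0.637], [-0.641, -0.003, -0.768]]
wrist_force: [-0.4, 0.3, -0.1]
grip_width: -0.1
grasp_force: 0.0
```

Run:
```python
from ik import *
R=tiltR(40,'xout');s=ctrl.get_state();print(s['time'],s['tool_pos'],s['wrist_force'])
d=np.array(s['tool_pos'])-np.r_[AX,0];print('r',d@f,'t',d@np.cross(up,f),'z',d[2])
rows([(P3(110,z),R) for z in (66,60,57,54,52,50,48)])
p,dd,i=cam('wrist');cv2.imwrite('pics/w3.png',cv2.convertScaleAbs(p[...,::-1],alpha=1.6))
```

```text
13.55 [ 593.03451085 -122.94989045   71.62844094] [-0.44543098  0.26885748 -0.11092872]
r 110.45472779487544 t 0.42424266206835515 z 71.6284409392252
T [[3.3, 0.4, 4.6], [7.1, 0.5, 9.2], [9.0, 0.5, 11.5], [10.9, 0.5, 13.8], [12.2, 0.5, 15.4], [13.5, 0.5, 16.9], [14.8, 0.5, 18.4]]
Q [[0.002, -0.002, 0.007], [0.002, -0.002, 0.007], [0.002, -0.002, 0.007], [0.002, -0.002, 0.007], [0.002, -0.002, 0.007], [0.002, -0.002, 0.007], [0.002, -0.002, 0.007]]
```

View pics/w3.png

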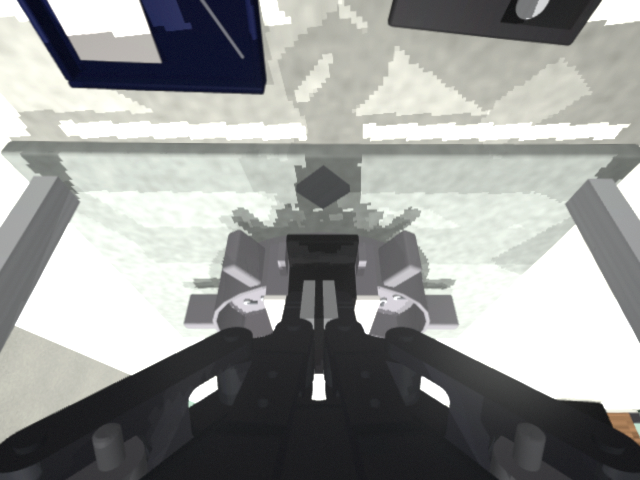

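The fingertips (320,285) are centred over the black pad (about (321,250)). Next I press straight down in small steps.

Request:
carry_out --gripper '[-1, -1, -1, -1, -1]' --translation '[[3.3, 0, 4.6], [7, 0, 9], [9, 0, 11.5], [11, 0, 14], [11, 0, 14]]' --rot '[[0, 0, 0], [0, 0, 0], [0, 0, 0], [0, 0, 0], [0, 0, 0]]'

```text
time: 14.1
tool_pos: [592.9, -122.4, 53.7]
tool_rot: [[-0.083, -0.994, 0.073], [-0.763, 0.111, 0.637], [-0.641, -0.003, -0.767]]
wrist_force: [-0.4, -0.5, 0.4]
grip_width: -0.2
grasp_force: 0.0
```

Request:
carry_out --gripper '[-1, -1, -1, -1]' --translation '[[1, 0, 1.2], [2, 0, 2.3], [2.6, 0, 3], [2.6, 0, 3]]' --rot '[[0, 0, 0], [0, 0, 0], [0, 0, 0], [0, 0, 0]]'

```text
time: 14.5
tool_pos: [593.9, -123.4, 51.1]
tool_rot: [[-0.082, -0.994, 0.075], [-0.764, 0.111, 0.636], [-0.64, -0.005, -0.768]]
wrist_force: [-0.1, -3.3, 3.5]
grip_width: 0.4
grasp_force: 2.3
```

```bash
cat > chk.py <<'E'
from ik import *
s=ctrl.get_state();print(s['time'],s['wrist_force'])
d=np.array(s['tool_pos'])-np.r_[AX,0];print('r',d@f,'t',d@np.cross(up,f),'z',d[2])
p,P=lugs();fit(P,263.3);flapang(p,P)
rel=P-np.r_[AX,0];m=(np.hypot(rel[...,0],rel[...,1])<75)&(P[...,2]>80)&(P[...,2]<130);print('high pts',m.sum())
E
python3 chk.py
```

```text
14.5 [-0.05880234 -3.27959481  3.46608311]
r 110.75955300107479 t 1.2973143966120473 z 51.13243280032342
[(48, 8), (52, 25), (56, 7), (108, 4), (112, 23), (116, 12), (168, 3), (172, 24), (176, 12), (228, 10), (232, 26), (236, 4), (248, 9), (252, 8), (260, 2), (264, 2), (276, 8), (288, 6), (292, 24), (296, 7), (348, 12), (352, 22), (356, 2)]
30 37 0.8; 90 36 -0.1; 150 40 0.7; 210 39 1.2; 270 39 1.3; 330 40 0.2; 
flap 889 [62.9 62.8] orient 83.84021759033203 bearing 263.9507317242334 dist 51.88389853982715
high pts 0
```

Only about 4.8 N so far, directed up and outward, and the flap is still shut. The tip may be near the hook, so I'll ease 2.5 mm outward and press deeper.

Request:
carry_out --gripper '[-1, -1, -1, -1, -1]' --translation '[[0, 1, -4], [0, 1, -4], [1.9, 1, -1.6], [3.2, 1, 0], [3.2, 1, 0]]' --rot '[[0, 0, 0], [0, 0, 0], [0, 0, 0], [0, 0, 0], [0, 0, 0]]'

```text
time: 15.05
tool_pos: [592.2, -125.7, 48.3]
tool_rot: [[-0.083, -0.994, 0.075], [-0.764, 0.111, 0.636], [-0.64, -0.005, -0.768]]
wrist_force: [0.2, -4.2, 4.8]
grip_width: -0.1
grasp_force: 2.5
```

```bash
python3 chk.py
```

```text
15.05 [ 0.22815411 -4.22392248  4.75402444]
r 113.2288754733598 t -0.04785804532608881 z 48.26175751403937
[(48, 7), (52, 24), (56, 7), (108, 4), (112, 25), (116, 10), (168, 2), (172, 24), (176, 12), (228, 11), (232, 24), (236, 5), (248, 11), (252, 5), (276, 10), (288, 6), (292, 23), (296, 8), (348, 11), (352, 25), (356, 2)]
30 37 0.9; 90 38 0.1; 150 38 0.5; 210 39 1.2; 270 38 1.5; 330 40 0.4; 
flap 219 [56.9 62. ] orient 83.69696807861328 bearing 264.11359757137285 dist 48.63400621663886
high pts 328
```

The flap has popped open. I'll lift straight off the pad, then back out along the tool axis.

Request:
carry_out --gripper '[-1, -1, -1, -1, -1, -1, -1, -1]' --translation '[[-2.6, 0, -3], [-4, 0, -6], [-4, 0, -20], [-4, 0, -45], [-4, 0, -80], [-4, 0, -120], [-4, 0, -160], [-4, 0, -160]]' --rot '[[0, 0, 0], [0, 0, 0], [0, 0, 0], [0, 0, 0], [0, 0, 0], [0, 0, 0], [0, 0, 0], [0, 0, 0]]'

```text
time: 15.9
tool_pos: [582.2, -228.4, 179.4]
tool_rot: [[-0.08, -0.993, 0.082], [-0.767, 0.114, 0.631], [-0.636, -0.012, -0.772]]
wrist_force: [0.2, -0.5, 0.8]
grip_width: 0.1
grasp_force: 0.0
```

```bash
python3 chk.py
python3 - <<'E'
from h import *
p,d,i=cam('wrist');q,_,_=cam('top')
a=cv2.resize(p,(400,300));b=cv2.resize(q[130:340,200:515],(400,267));b=np.vstack([b,np.zeros((33,400,3),np.uint8)])
cv2.imwrite('pics/end.png',cv2.convertScaleAbs(np.hstack([a,b])[...,::-1],alpha=1.5))
E
```

```text
15.9 [ 0.1835702  -0.4628517   0.75407853]
r 216.4554532465109 t 1.9554997135316998 z 179.36914143711203
[(48, 10), (52, 23), (56, 4), (108, 5), (112, 25), (116, 11), (168, 3), (172, 25), (176, 11), (228, 10), (232, 25), (236, 4), (248, 12), (252, 7), (256, 4), (260, 5), (264, 6), (268, 3), (272, 1), (276, 10), (288, 9), (292, 24), (296, 5), (348, 12), (352, 23), (356, 1)]
30 38 0.3; 90 36 -0.1; 150 37 0.2; 210 41 1.1; 270 39 1.3; 330 39 0.1; 
flap 1 [0. 0.] orient 0.0 bearing 211.7255358518298 dist 35.90939711174164
high pts 231
```

View pics/end.png

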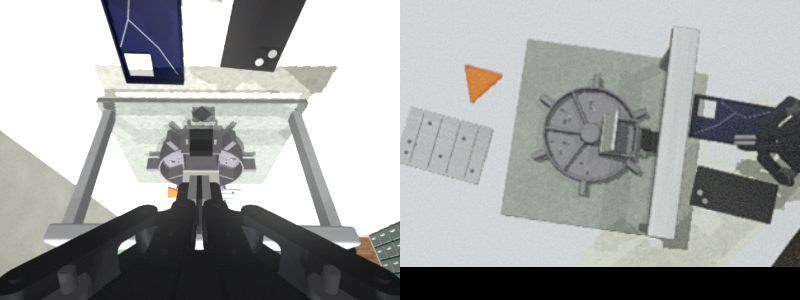

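The final pictures show the flap standing open (right panel, near (612,130)). The well faces the pointer within about 0.5°, the bystanders have not moved, and the tool is clear of everything.

```bash
python3 -c "
from cell import ctrl
print(ctrl.finish_job())"
```

```text
the job is handed in; nothing more can be done
None
```

The carousel's covered well now faces the front pointer to within about 0.5° and its flap stands open, popped with the thumb latch after the carousel had stopped; nothing around it was disturbed, and I handed the job in at about 16 s with the arm clear.

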